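# Close a loaded sample box and hold the lid hinge aligned for its pin

## Robot

A 6-joint arm with a two-finger parallel gripper is mounted at the origin on the work surface. World frame = base frame: x ahead of the robot, y to its left, z up, the work surface at z = 0. Lengths are in m, angles in rad, forces in N, time in s.
With the tool pointing down it reaches from about 0.25 to 0.775 m from the base axis. Payload 4 kg.
Tool frame: the origin (TCP) lies between the finger pads, 19 mm behind the fingertips; this is the grasp point; z points along the fingers, y is the line along which they close (so a half turn about z gives the same grasp; the last joint's range is limited). The gripper opens to 94 mm and grips with 3 to 60 N. Pads are 16 mm wide; open, the fingers measure 119 mm over their backs; the gripper's body (75 mm by 177 mm) begins 78 mm behind the grasp point.
Start: joints at [-1.264, 0.087, 1.371, -0, 1.684, -0.103], TCP at [0.219, -0.504, 0.224] pointing down, gripper open.
Joint ranges: [-3.1, 3.1], [-0.76, 2.03], [0.27, 2.55], [-1.08, 4.22], [0.17, 2.65], [-2.57, 2.57]. Speed limits (rad/s): [2.79, 2.79, 3.14, 3.14, 3.14, 3.14].

## Interface

Orientations are given as [roll, pitch, yaw] about the fixed x, y, z axes, in that order (R = Rz(yaw) Ry(pitch) Rx(roll)).
In Python, from bench import env gives the robot as it stands. The module is installed in compiled form; this text tells all that it offers.
- The arm moves only by the tool apply_moves, never from a script. Its argument "plan" is one flat list of numbers, 5 for each row, row after row: the closure, from -1 (fully open) to 1 (shut), then the shift along the world's x, y, z in fractions of the full range, 1 being 0.8 m, then the turn about the world's z in shares of 120 degrees (1.0 is 120 degrees). In form: [claw, tx, ty, tz, yaw, claw, tx, ty, tz, yaw, ...]. A call has 1 to 20 rows; each row is the pose to reach, as a shift and turn from the pose commanded when the call began; what a row does not reach only later rows make up. A row lasts 1/8 s, in which the tool goes at most 62.5 mm and 10.7 degrees, less where a joint would pass 70% of its speed; a pose out of reach is approached as far as the arm can. No shift or turn number may pass 1 either way. A call with a gripper value outside its range is refused whole. The fingers move at their own pace and stop on an object; "force" is the grip in N (left out, the last holds). Time passes only in rows, so rows that repeat a pose let the fingers close. It gives the time, the measured TCP pose, the force, the opening and the grip force at its end, in the units of the state.
- env.get_state(): the state, without advancing time (a new reading comes with each control period).
- env.get_image(name): name is "scene" or "top"; returns a dict with "color" (384x512x3 uint8, red, green, blue), "fx", "fy", "cx", "cy" (pixels), "R" (3x3) and "t" (3): a world point X has camera coordinates R X + t. Camera axes: x right, y down, z forward; pixel columns grow to the right and rows downward; lengths in m; the calibration is good to about 2 mm. A picture is of the moment at which its call begins. There is no depth.
- env.finish_job(): hands the job in; it is judged then, once.
Trained networks look in a picture, given as the dict that the camera call returned (one of the last four; its "shot" number tells which), for a name from the list of things; names that differ only in an ending like _2 or _b are one class to them, and where a whole thing is asked for, a point or a joint stands for the part that bears it (a point fixed in the world has none). Each returns a list of dicts, best first, with "p" (0 to 1); they miss things now and then, are a little off and sometimes report something else, mostly with a low value. They report only what shows in the picture. A call takes as long as a camera call.
- env.search_frame(picture, target): "uv" ([column, row] in pixels, amid what is visible of it).
- env.regions_of(picture, target): "mask" (384x512 bool, what is visible of it) and "uv" ([column, row] in pixels, amid what is visible of it).
The state is a dict: "t": time; "joint_positions": joint angles; "joint_velocities": joint speeds; "effort": joint torques, N m; "position": TCP position; "ee_rot": TCP orientation; "contact_force": force on the tool from outside, world axes, zero at the start; "ft_torque": the same for the moment, N m; "width": opening from 0.0 (shut) to 1.0 (fully open); "gripper_force": force on a finger pad.
Only numpy, scipy, OpenCV 4.12 (cv2) and the standard library are available. Lean on these libraries where they do the work, as an engineer would, in place of code of your own. Each camera call takes 0.05 s, during which the arm holds its last target. There are 200 camera calls.

## Task

Stand the loose small brown bottle with the white cap upright in the empty bay of the white box, then take the blue lid by its bar handle and put it on the box so that its two hinge knuckles go between the box's three. Press it fully down against the sprung rim so the knuckle holes line up for the hinge pin (leave the pin itself in its tray), and finish still holding the lid pressed down: do not let go. Leave the other things on the bench where they are.

Things in the scene. Friction and masses are not known exactly. Their poses are not given: they have to be found in the camera images.
- box: White plastic box fixed to the bench, left or right of the middle, 120 (x) x 128 (y) x 75 mm high, walls and floor 5 mm. Origin: centre of its underside, z up; its own +x side carries steel hinge knuckles. A 45 mm high divider at y = 0 parts two bays, each 110 x 57 mm below the rim. The -y bay holds two small brown bottles with black caps; the +y bay is empty.
- bay (a point): Centre of the empty bay on top of the box's floor (5 mm above the bench, 30.5 mm to the box's +y).
- box_eye (a point): Middle of the box's hinge axis, centre of the hole of its middle knuckle: 74 mm to the box's +x, 79 mm above the bench; axes as the box, the hinge axis along y. The three knuckles span y -56 to -40, -12 to 12 and 40 to 56 mm; outside diameter 20 mm, hole 10 mm.
- rim (a joint): Grey sprung rim frame inside the top of the box wall, opening 100 (x) x 108 (y) mm. 0 = up, its top 6 mm above the wall (81 mm above the bench); 0.006 = pushed down flush with the wall. Springs: 4 N to start it, 10 N fully down, so a lid only laid on it stands 6 mm too high.
- lid: Loose blue lid, 0.2 to 0.3 kg, plate 120 (x) x 128 (y) x 8 mm. Origin: centre of the plate's underside, z up. Stands on the bench on four tapered feet (12 mm long, 13.6 mm thick, tips 6 mm, at x +-41.5, y +-45.5 mm) that fit inside the rim frame with 1.7 mm to spare. Fully down on the box wall its origin is over the box's origin, 75 mm above the bench, axes as the box.
- lid_grip (a point): Middle of the lid's black bar handle, 37 mm above the plate's underside: a good TCP point, fingers closing along the lid's x. The bar is 14 mm thick (x), 84 mm long (y) at the top and 70 mm below, and rises to 52 mm above the plate's underside.
- lid_eye_left (a point): Centre of the hole in the lid's +y steel knuckle: 74 mm in +x, 26 mm in +y, 4 mm above the plate's underside; the hole, 10 mm, runs along y. Knuckle 22 mm long (y), outside diameter 20 mm: it fits between two of the box's knuckles with 3 mm to spare each side.
- lid_eye_right (a point): The same for the lid's -y knuckle, y = -26 mm.
- bottle: Small brown bottle with a WHITE cap, paper label, 34 mm diameter, 52 mm high in all, about 0.07 kg, standing on the bench by itself nearest the robot. Origin: centre of its underside, z up. The body's full diameter reaches up to about 30 mm.
- tube_rack: Green tube rack with tubes, 70 x 170 mm, 92 mm high, bystander near the far edge. Origin: centre of underside.
- pin_tray: Shallow grey tray, 90 x 160 x 18 mm, with the 6 mm steel hinge pin lying in it, bystander near the far edge. Origin: centre of underside.
- reagent_a: Large brown bottle, 64 mm diameter, 130 mm high, bystander on the left. Origin: centre of underside.
- wash_a: White plastic bottle, 72 mm diameter, 130 mm high, bystander on the right. Origin: centre of underside.
- wash_b: A second such white bottle beside it. Origin: centre of underside.

How it is judged:
By the outcome, as a careful person would: the job done as asked, in the order asked, and still so for the second after the job is handed in, while the arm keeps its last pose, push and grip.
It also fails if it takes over 59 s, if anything falls off the work surface, if the arm or the gripper's body presses on something with over 40 N, if the wrist force passes 120 N, or if a joint passes its speed limit or range.

## Working session

There is one attempt and no reset: what is moved stays moved. The work goes in short steps, Python scripts to look and compute and a tool call to move; the robot and the scene stay as the last step left them, time stands still between calls to the robot, and variables do not carry over. Pictures are saved under pics/ and viewed, at most 10 in all, crops included, and the job is handed in when it is done.

Besides the shell and the picture viewer there is one more tool, called by a JSON object that holds its "op" and its "data", one argument or row to a line. apply_moves: Moves the arm, as the interface text tells. Its arguments: {"type":"object","properties":{"plan":{"type":"array","items":{"type":"number"}},"force":{"type":"number"}},"required":["plan"]}

```bash
mkdir -p pics
cat > h.py <<'E'
import numpy as np, cv2
from bench import env
def ray(im,uv,z):
    R=np.array(im["R"]);t=np.array(im["t"]);c=-R.T@t
    d=R.T@np.array([(uv[0]-im["cx"])/im["fx"],(uv[1]-im["cy"])/im["fy"],1.])
    return c+d*(z-c[2])/d[2]
def proj(im,X):
    p=np.array(im["R"])@np.array(X)+np.array(im["t"])
    return np.array([im["fx"]*p[0]/p[2]+im["cx"],im["fy"]*p[1]/p[2]+im["cy"]])
def save(im,n,crop=None,s=1):
    a=im["color"][:,:,::-1]
    if crop: a=a[crop[1]:crop[3],crop[0]:crop[2]]
    cv2.imwrite("pics/"+n,cv2.resize(a,None,fx=s,fy=s,interpolation=cv2.INTER_CUBIC))
E
python3 - <<'E'
from h import *
s=env.get_state();print(s)
for n in ("top","scene"):
    im=env.get_image(n);save(im,n+"0.png",None,1.5)
    print(n,im["fx"],im["cx"],im["cy"],-np.array(im["R"]).T@im["t"])
    for k in ("box","lid","bottle","lid_grip","box_eye","lid_eye_left","lid_eye_right","rim","wash_a","reagent_a","tube_rack","pin_tray"):
        try: print(k,[(np.round(r["uv"],1).tolist(),round(r["p"],2)) for r in env.search_frame(im,k)][:3])
        except Exception as e: print(k,e)
E
```

```text
{'t': 0.0, 'joint_positions': array([-1.26413065e+00,  8.79550902e-02,  1.37223995e+00, -2.35062290e-05,
        1.68362480e+00, -1.03079444e-01]), 'joint_velocities': array([-0.00105727, -0.00132067, -0.00078831, -0.00096812,  0.00070352,
        0.00031175]), 'effort': array([ 6.14008623e-04, -3.40179241e+01, -3.02427149e+01,  7.17027392e-02,
        3.27562506e-02, -1.72923042e-04]), 'position': array([ 0.21894923, -0.5039791 ,  0.22311137]), 'ee_rot': array([-3.13937488e+00, -2.05932171e-04,  4.09742277e-01]), 'contact_force': array([-0.08839231, -0.00883913,  0.99013532]), 'ft_torque': array([-0.03090656,  0.04425012, -0.01078728]), 'gripper_force': 0.0, 'width': 1.0015677064147588}
top 451.9005716807737 252.66144758835964 187.04140873182934 [0.47699645 0.01716729 1.65112983]
box [([186.7, 195.5], 0.75)]
lid [([326.1, 197.1], 0.58)]
bottle [([388.3, 222.7], 0.53), ([263.9, 225.6], 0.48)]
lid_grip [([328.5, 199.0], 0.63)]
box_eye [([189.1, 193.4], 0.81)]
lid_eye_left [([328.8, 195.1], 0.95), ([263.1, 225.8], 0.61), ([175.6, 183.4], 0.21)]
lid_eye_right [([328.5, 197.1], 0.79), ([281.2, 142.0], 0.29)]
rim [([175.1, 185.3], 0.72), ([187.1, 192.3], 0.63)]
wash_a [([387.9, 196.4], 0.86)]
reagent_a [([131.0, 229.0], 0.88)]
tube_rack [([280.7, 144.8], 0.97)]
pin_tray [([227.3, 144.6], 0.64), ([326.4, 199.5], 0.52)]
scene 452.2000973596726 254.24798296686996 198.85023849402788 [ 0.98824036 -0.65818786  1.11375828]
box [([289.1, 160.9], 0.77)]
lid [([194.2, 278.6], 0.6)]
bottle [([215.7, 204.8], 0.72)]
lid_grip [([191.5, 282.2], 0.67)]
box_eye []
lid_eye_left [([192.4, 281.6], 0.88), ([289.9, 107.4], 0.44), ([286.4, 139.7], 0.32)]
lid_eye_right [([193.6, 279.1], 0.95)]
rim [([294.7, 138.8], 0.91)]
wash_a [([142.9, 341.8], 0.88), ([111.9, 321.8], 0.71)]
reagent_a [([291.9, 105.3], 0.96)]
tube_rack [([286.3, 263.4], 0.82)]
pin_tray [([319.0, 218.5], 0.86), ([192.7, 280.6], 0.56)]
```

View pics/top0.png

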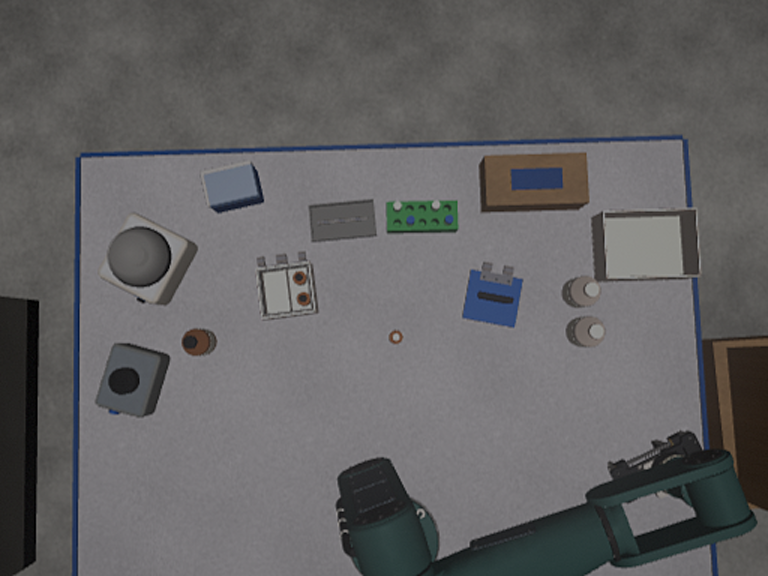

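View pics/scene0.png

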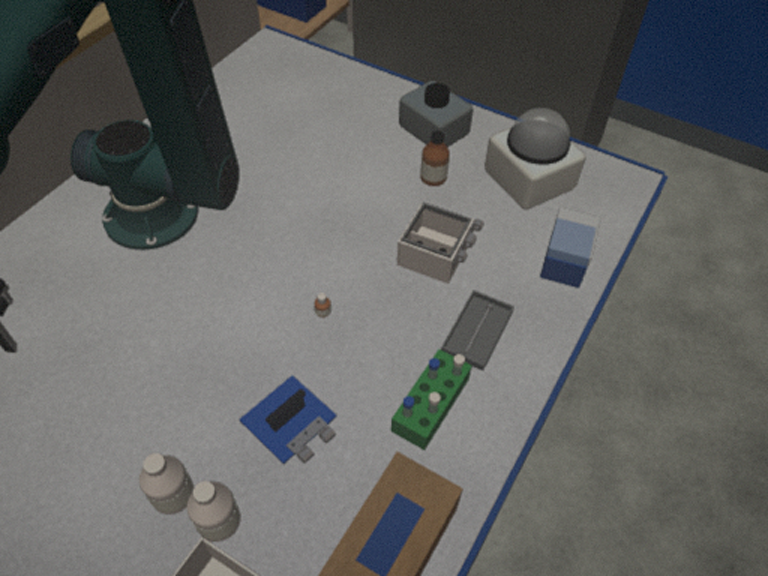

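```bash
cat > fit.py <<'E'
from h import *
from scipy.optimize import minimize
def cub(x0,x1,y0,y1,z0,z1): return np.array([[x,y,z] for x in(x0,x1) for y in(y0,y1) for z in(z0,z1)])/1000.
def cyl(c,r,z0,z1): return np.array([[c[0]+r*np.cos(a),c[1]+r*np.sin(a),z] for a in np.arange(0,6.28,.3) for z in(z0,z1)])/1000.
BOX=[cub(-60,60,-64,64,0,75),cub(-55,55,-59,59,75,81)]+[cub(60,84,a,b,70,88) for a,b in((-56,-40),(-12,12),(40,56))]
LID=[cub(-60,60,-64,64,0,8),cub(-7,7,-42,42,20,52)]+[cub(60,84,a-11,a+11,-5,13) for a in(-26,26)]
BOT=[cyl((0,0),17,0,30),cyl((0,0),10,30,52)]
def render(im,parts,p,z0,S=8,dil=0):
    c,s=np.cos(p[2]),np.sin(p[2]);R=np.array([[c,-s,0],[s,c,0],[0,0,1]])
    m=np.zeros((384*4,512*4),np.uint8)
    for P in parts:
        W=P@R.T+[p[0],p[1],z0]
        q=np.array([proj(im,w) for w in W])
        h=cv2.convexHull(((q+.5)*4-.5).astype(np.float32))
        cv2.fillConvexPoly(m,np.round(h*16).astype(np.int32),255,shift=4)
    return cv2.resize(m,(512,384),interpolation=cv2.INTER_AREA)/255.
def fit(ims,masks,parts,z0,p0):
    def cost(p):
        e=0
        for im,m in zip(ims,masks): e+=np.abs(render(im,parts,p,z0)-m).sum()/m.sum()
        return e
    S=np.array([[0,0,0],[.01,0,0],[0,.01,0],[0,0,.12]])
    r=minimize(cost,p0,method="Nelder-Mead",options=dict(initial_simplex=S+p0,xatol=2e-4,fatol=1e-4,maxiter=150))
    return r.x,r.fun
def over(im,items,crop,s,n):
    a=im["color"][:,:,::-1].copy();a=cv2.resize(a[crop[1]:crop[3],crop[0]:crop[2]],None,fx=s,fy=s,interpolation=cv2.INTER_CUBIC)
    for parts,p,z0 in items:
        m=cv2.resize(render(im,parts,p,z0)[crop[1]:crop[3],crop[0]:crop[2]],None,fx=s,fy=s)
        cs,_=cv2.findContours((m>.5).astype(np.uint8),cv2.RETR_LIST,cv2.CHAIN_APPROX_NONE)
        cv2.drawContours(a,cs,-1,(0,255,0),1)
    return a
E
cat > m0.py <<'E'
from fit import *
ims=[env.get_image("top"),env.get_image("scene")]
def mk(k,uvs):
    out=[]
    for im,uv in zip(ims,uvs):
        c=[r for r in env.regions_of(im,k) if np.hypot(*(np.array(r["uv"])-uv))<20]
        out.append(c[0]["mask"].astype(float) if c else None)
        print(k,im["shot"],[(r["p"],np.round(r["uv"],1).tolist(),int(r["mask"].sum())) for r in c])
    return out
res={}
for k,parts,z0,uvs in (("box",BOX,0,[(190,194),(290,160)]),("lid",LID,.012,[(328,198),(193,279)]),("bottle",BOT,0,[(264,225),(215,204)])):
    ms=mk(k,uvs); p0=np.r_[ray(ims[0],uvs[0],.03)[:2],-.08 if k!="box" else .06]
    ok=[(i,m) for i,m in zip(ims,ms) if m is not None]
    for sub in ([ok] if len(ok)<2 else [ok[:1],ok[1:],ok]):
        x,f=fit([i for i,_ in sub],[m for _,m in sub],parts,z0,p0); print(k,np.round(x,4),round(f,3))
    res[k]=x
its=[(BOX,res["box"],0),(LID,res["lid"],.012),(BOT,res["bottle"],0)]
a=over(ims[0],its,(160,160,360,240),4,0);b=over(ims[1],its,(150,120,350,320),2.9,0)
c=np.zeros((600,800,3),np.uint8)
cv2.imwrite("pics/o_top.png",a);cv2.imwrite("pics/o_sc.png",b)
import json;json.dump({k:list(v) for k,v in res.items()},open("res.json","w"))
E
python3 m0.py
```

```text
box 3 [(0.92, [189.2, 193.8], 1413)]
box 4 [(0.62, [287.5, 158.9], 2047)]
box [0.5984 0.2335 0.102 ] 0.136
box [0.5962 0.237  0.0925] 0.038
box [0.5969 0.2343 0.096 ] 0.194
lid 3 [(0.83, [326.3, 196.0], 1232)]
lid 4 [(0.82, [194.2, 278.1], 2056)]
lid [ 0.5675 -0.2575 -0.2104] 0.064
lid [ 0.5668 -0.2537 -0.2088] 0.086
lid [ 0.5671 -0.2552 -0.2236] 0.163
bottle 3 [(0.43, [264.3, 224.8], 74)]
bottle 4 [(0.55, [216.9, 203.8], 139)]
bottle [ 0.481  -0.0212  0.0134] 0.092
bottle [ 0.4781 -0.0162 -0.0267] 0.216
bottle [ 0.4812 -0.0208 -0.0137] 0.354
```

View pics/o_top.png

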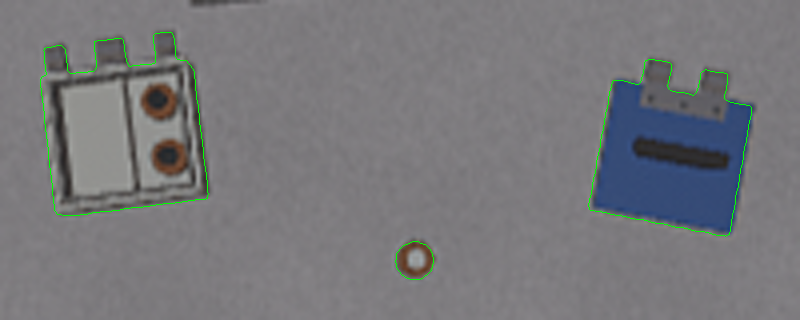

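View pics/o_sc.png

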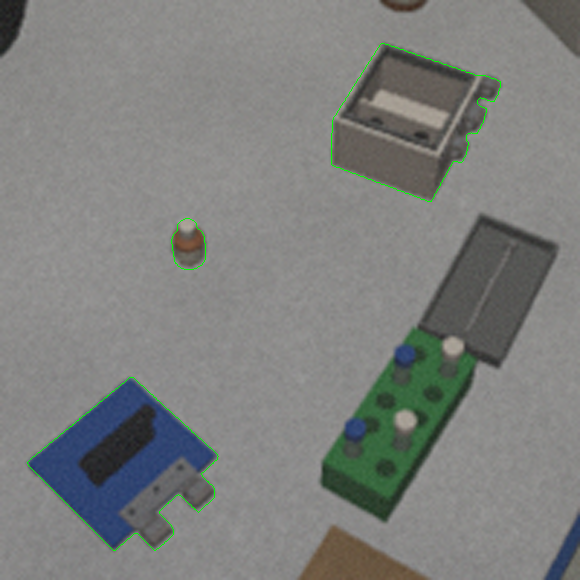

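The overlays fit well: box at top-view pixel (190,194), lid at (327,197) and bottle at (264,225) all match their outlines. I'm moving over the bottle, with the fingers closing along the box's x.

The rows are not in the units I measure in: shifts go in shares of 0.8 m and turns go in shares of 120 degrees. I convert before sending: 485 mm is 0.6063, 261 mm is 0.3263, 72 degrees is 0.6.

{"op": "apply_moves", "data": {
  "plan": [-1,0.3263,0.6063,-0.1163,0.6,-1,0.3263,0.6063,-0.1163,0.6,-1,0.3263,0.6063,-0.1163,0.6,-1,0.3263,0.6063,-0.1163,0.6,-1,0.3263,0.6063,-0.1163,0.6,-1,0.3263,0.6063,-0.1163,0.6,-1,0.3263,0.6063,-0.1163,0.6,-1,0.3263,0.6063,-0.1163,0.6,-1,0.3263,0.6063,-0.1163,0.6,-1,0.3263,0.6063,-0.1163,0.6,-1,0.3263,0.6063,-0.1163,0.6,-0.3,0.3263,0.6063,-0.1163,0.6,-0.3,0.3263,0.6063,-0.1163,0.6],
  "force": 15
}}

```text
t: 3.32
position: [0.48, -0.0208, 0.1318]
ee_rot: [3.141, 0.0, 1.664]
contact_force: [0.3, 0.1, -0.3]
width: 0.819
gripper_force: 0.0
```

Converted, -108 mm is -0.135, -90 mm is -0.1125.

{"op": "apply_moves", "data": {
  "plan": [-0.3,0,0,-0.0625,0,-0.3,0,0,-0.1125,0,-0.3,0,0,-0.135,0,-0.3,0,0,-0.135,0,0.6,0,0,-0.135,0,0.6,0,0,-0.135,0,0.6,0,0,-0.135,0,0.6,0,0,-0.135,0,0.6,0,0,-0.135,0],
  "force": 15
}}

```text
t: 4.45
position: [0.4807, -0.0196, 0.0242]
ee_rot: [3.14, 0.001, 1.667]
contact_force: [-1.1, 0.8, 4.3]
width: 0.358
gripper_force: 15.0
```

Converted, 282 mm is 0.3525, 114 mm is 0.1425.

{"op": "apply_moves", "data": {
  "plan": [0.6,0,0,0.075,0,0.6,0,0,0.15,0,0.6,0.0125,0.0375,0.1825,0,0.6,0.0438,0.1063,0.1825,0,0.6,0.0713,0.175,0.1825,0,0.6,0.0988,0.2438,0.1825,0,0.6,0.125,0.3125,0.1825,0,0.6,0.1425,0.3525,0.1825,0,0.6,0.1425,0.3525,0.1825,0,0.6,0.1425,0.3525,0.1825,0]
}}

```text
t: 5.7
position: [0.5936, 0.2619, 0.1684]
ee_rot: [-3.14, 0.001, 1.666]
contact_force: [-0.6, 0.2, -0.5]
width: 0.358
gripper_force: 15.0
```

Run:
```python
from h import *
s=env.get_state();print(s["position"],s["ee_rot"],s["width"],s["contact_force"])
for n in("top","scene"):
    im=env.get_image(n);u,v=proj(im,s["position"]).astype(int)
    save(im,n+"1.png",(u-65,v-50,u+65,v+80),3); print(u,v,proj(im,s["position"]))
a=cv2.imread("pics/top1.png");b=cv2.imread("pics/scene1.png");cv2.imwrite("pics/b1.png",np.hstack([a,b]))
```

```text
[0.59364556 0.26188553 0.16844947] [-3.13992583e+00  9.97485141e-04  1.66629860e+00] 0.3584327403702266 [-0.56458553  0.20935426 -0.51961356]
177 192 [177.26336461 192.77898504]
296 125 [296.09618282 125.84917156]
```

View pics/b1.png

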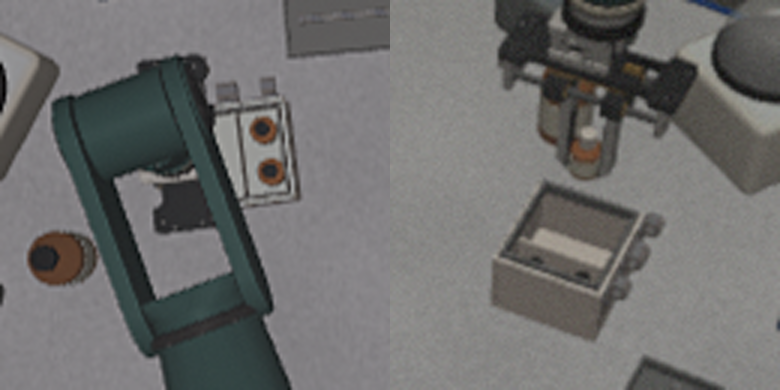

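The bottle is held upright between the fingers, at scene-crop pixel (585,150), above the empty bay. Descending now.

Converted, -139 mm is -0.1738, -130 mm is -0.1625.

{"op": "apply_moves", "data": {
  "plan": [0.6,0,0,-0.0625,0,0.6,0,0,-0.1125,0,0.6,0,0,-0.1438,0,0.6,0,0,-0.1625,0,0.6,0,0,-0.1713,0,0.6,0,0,-0.1738,0,0.6,0,0,-0.1738,0]
}}

```text
t: 6.68
position: [0.5949, 0.2627, 0.0316]
ee_rot: [3.139, -0.0, 1.666]
contact_force: [0.3, 0.3, -0.8]
width: 0.355
gripper_force: 15.0
```

Converted, -2 mm is -0.0025, -1 mm is -0.0013.

{"op": "apply_moves", "data": {
  "plan": [0.6,0,0,-0.0013,0,0.6,0,0,-0.0025,0,0.6,0,0,-0.0025,0]
}}

```text
t: 7.05
position: [0.5945, 0.2628, 0.0292]
ee_rot: [3.14, -0.0, 1.667]
contact_force: [-0.6, 0.8, 3.2]
width: 0.359
gripper_force: 15.0
```

Converted, -518 mm is -0.6475, 152 mm is 0.19, -17.6 degrees is -0.1467.

{"op": "apply_moves", "data": {
  "plan": [-0.3,0,0,0,0,-0.3,0,0,0,0,-0.3,0,0,0,0,-0.3,0,0,0.0625,0,-0.3,0,0,0.1375,0,-0.3,0,0,0.19,0,-0.3,-0.0338,-0.6475,0.19,-0.1467,-0.3,-0.0338,-0.6475,0.19,-0.1467,-0.3,-0.0338,-0.6475,0.19,-0.1467,-0.3,-0.0338,-0.6475,0.19,-0.1467,-0.3,-0.0338,-0.6475,0.19,-0.1467,-0.3,-0.0338,-0.6475,0.19,-0.1467,-0.3,-0.0338,-0.6475,0.19,-0.1467,-0.3,-0.0338,-0.6475,0.19,-0.1467,-0.3,-0.0338,-0.6475,0.19,-0.1467,-0.3,-0.0338,-0.6475,0.1275,-0.1467,-0.3,-0.0338,-0.6475,0.1275,-0.1467]
}}

```text
t: 9.18
position: [0.5644, -0.2533, 0.1252]
ee_rot: [-3.131, -0.004, 1.36]
contact_force: [0.3, -0.4, 0.5]
width: 0.648
gripper_force: 0.0
```

Run:
```python
from h import *
s=env.get_state();print(s["position"],s["ee_rot"],s["width"],s["contact_force"])
im=env.get_image("top");a=im["color"][150:240,150:250,::-1];a=cv2.resize(a,(400,360),interpolation=cv2.INTER_CUBIC)
for r in env.search_frame(im,"bottle"):print("b",r, ray(im,r["uv"],.055))
im=env.get_image("scene");b=im["color"][100:190,230:330,::-1];b=cv2.resize(b,(400,360),interpolation=cv2.INTER_CUBIC)
c=im["color"][220:320,130:250,::-1];c=cv2.resize(c,(288,240),interpolation=cv2.INTER_CUBIC)
o=np.zeros((600,800,3),np.uint8);o[:360,:400]=a;o[:360,400:]=b;o[360:,:288]=c;cv2.imwrite("pics/b2.png",o)
```

```text
[ 0.56436644 -0.25328935  0.12516945] [-3.13134407 -0.00383925  1.35955238] 0.6480709736143789 [ 0.32164234 -0.44850852  0.47932359]
```

View pics/b2.png

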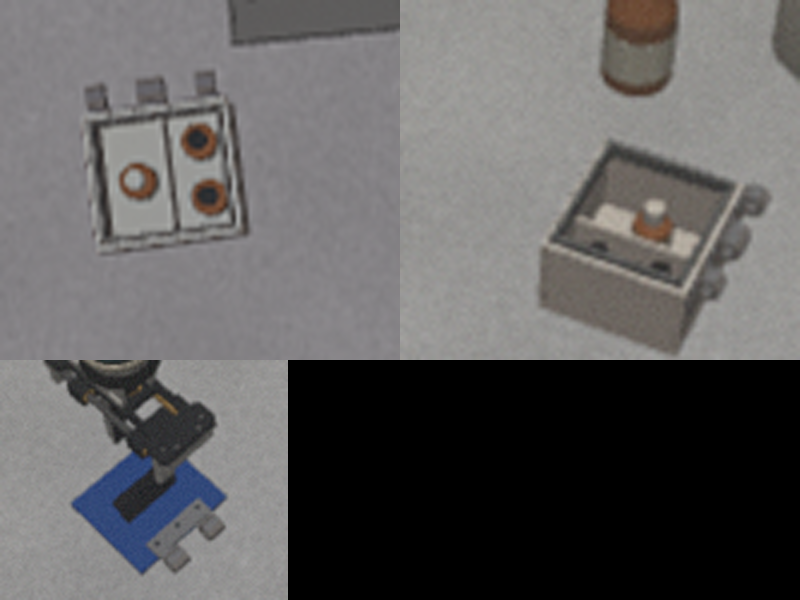

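The bottle stands upright in the bay, at top-crop pixel (138,182) and scene-crop (653,220). The fingers straddle the bar handle, so I'm descending and gripping the lid.

Converted, -81 mm is -0.1013, -75 mm is -0.0938.

{"op": "apply_moves", "data": {
  "plan": [-0.3,0,0,-0.0563,0,-0.3,0,0,-0.0938,0,-0.3,0,0,-0.1013,0,-0.3,0,0,-0.1013,0,1,0,0,-0.1013,0,1,0,0,-0.1013,0,1,0,0,-0.1013,0,1,0,0,-0.1013,0,1,0,0,-0.1013,0,1,0,0,-0.1013,0],
  "force": 55
}}

```text
t: 10.58
position: [0.5671, -0.2555, 0.0493]
ee_rot: [-3.141, -0.0, 1.359]
contact_force: [-1.3, -0.7, -0.3]
width: 0.146
gripper_force: 55.0
```

Converted, 489 mm is 0.6113, 131 mm is 0.1638, 17.6 degrees is 0.1467.

{"op": "apply_moves", "data": {
  "plan": [1,0,0,0.05,0,1,0,0,0.1125,0,1,0,0,0.175,0,1,0.0375,0.6113,0.1888,0.1467,1,0.0375,0.6113,0.1888,0.1467,1,0.0375,0.6113,0.1888,0.1467,1,0.0375,0.6113,0.1888,0.1467,1,0.0375,0.6113,0.1888,0.1467,1,0.0375,0.6113,0.1888,0.1467,1,0.0375,0.6113,0.1888,0.1467,1,0.0375,0.6113,0.1888,0.1467,1,0.0375,0.6113,0.1888,0.1467,1,0.0375,0.6113,0.1638,0.1467,1,0.0375,0.6113,0.1513,0.1467,1,0.0375,0.6113,0.1513,0.1467,1,0.0375,0.6113,0.1513,0.1467,1,0.0375,0.6113,0.1513,0.1467]
}}

```text
t: 12.7
position: [0.5976, 0.2333, 0.1714]
ee_rot: [3.14, -0.0, 1.666]
contact_force: [-0.1, -0.1, -2.0]
width: 0.145
gripper_force: 55.0
```

```bash
cat > m1.py <<'E'
from fit import *
import sys
s=env.get_state();P=s["position"];z0=P[2]-.037;print(P,s["ee_rot"],s["width"],s["contact_force"])
im=env.get_image("scene");tp=env.get_image("top")
def blue(im):
    a=im["color"].astype(int); return (a[:,:,2]-a[:,:,0]>35).astype(float)
out=[]
for I in(im,tp):
    for r in env.regions_of(I,"lid"): print(I["shot"],r["p"],np.round(r["uv"],1),r["mask"].sum())
    for r in env.regions_of(I,"box"): print("box",I["shot"],r["p"],np.round(r["uv"],1),r["mask"].sum())
p0=np.array([P[0],P[1],s["ee_rot"][2]-np.pi/2])
a=over(im,[(LID,p0,z0),(BOX,[.5969,.2345,.096],0)],(220,70,360,210),4,0)
b=over(tp,[(LID,p0,z0),(BOX,[.5969,.2345,.096],0)],(130,140,230,240),2.2,0)
o=np.zeros((600,800,3),np.uint8);o[:560,:560]=a;o[:220,560:780]=b;cv2.imwrite("pics/"+sys.argv[1],o)
np.savez("shot.npz",**{k:im[k] for k in("color","fx","fy","cx","cy","R","t")})
E
python3 m1.py l1.png
```

```text
[0.59762756 0.23328684 0.17135707] [ 3.13980166e+00 -2.90202835e-04  1.66593533e+00] 0.1448966066654573 [-0.09119749 -0.11232337 -1.96771747]
9 0.67 [291.5 140.6] 1344
box 9 0.67 [285.2 169.1] 1237
box 9 0.49 [290.3 140.8] 1258
10 0.62 [197.6 186.9] 481
10 0.37 [279.9 144.2] 971
```

View pics/l1.png

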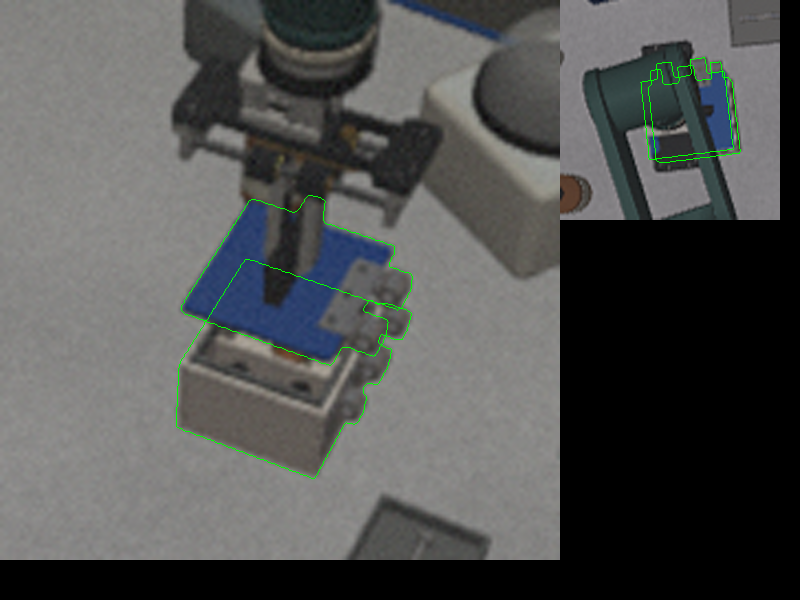

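The lid is held level above the box. It projects about 1 px left and up of the model, so I'm measuring that offset in the scene camera alone and comparing it with the box there.

```bash
cat > m2.py <<'E'
from fit import *
s=env.get_state();P=s["position"];z0=P[2]-.037
im=env.get_image("scene")
a=im["color"].astype(int)
p0=np.array([P[0],P[1],s["ee_rot"][2]-np.pi/2])
m=env.regions_of(im,"lid")[0]["mask"].astype(float)
V=np.ones((384,512));V[:,:]=1
c=np.round(proj(im,P)).astype(int);V[:c[1]+14,c[0]-14:c[0]+12]=0
# colour-based plate: blue fraction
bl=np.clip(((a[:,:,2]-a[:,:,0])-5)/45.,0,1);bl[:,:225]=0;bl[:90]=0;bl[190:]=0;bl[:,345:]=0
PL=[cub(-60,60,-64,64,0,8)]
KN=LID[2:]+[cub(28,62,-40,40,7,9)]
def go(mask,parts,sub=None):
    def cost(p):
        r=render(im,parts,p,z0); v=V
        if sub is not None: v=V*(render(im,sub,p0,z0)<.02)*(cv2.dilate((render(im,sub,p0,z0)>0).astype(np.uint8),np.ones((5,5)))==0)
        return np.abs(r-mask)[v>0].sum()/mask.sum()
    S=np.array([[0,0,0],[.008,0,0],[0,.008,0],[0,0,.08]])
    r=minimize(cost,p0,method="Nelder-Mead",options=dict(initial_simplex=S+p0,xatol=2e-4,fatol=1e-5,maxiter=150))
    return np.round(r.x,4),round(r.fun,3)
print("tcp",np.round(p0,4),z0)
print("mask",go(m,[PL[0]]+LID[2:]))
print("blue",go(bl,PL,KN))
E
python3 m2.py
```

```text
tcp [0.5972 0.2336 0.0957] 0.1335420017773207
mask (array([0.5956, 0.2348, 0.09  ]), np.float64(0.044))
blue (array([0.5979, 0.2371, 0.0933]), np.float64(0.047))
```

Converted, -34 mm is -0.0425, -28 mm is -0.035.

{"op": "apply_moves", "data": {
  "plan": [1,0,0.0013,-0.0188,0,1,0,0.0013,-0.035,0,1,0,0.0013,-0.0425,0,1,0,0.0013,-0.0425,0,1,0,0.0013,-0.0425,0]
}}

```text
t: 13.72
position: [0.5974, 0.2346, 0.1367]
ee_rot: [3.141, -0.0, 1.666]
contact_force: [-0.2, 0.8, -1.7]
width: 0.145
gripper_force: 55.0
```

```bash
python3 m2.py; sed -i 's/(220,70,360,210),4,0/(225,80,345,200),4.66,0/;s/o\[:560,:560\]=a/o[:559,:559]=a[:559,:559]/' m1.py; python3 m1.py l2.png|head -1
```

```text
tcp [0.5974 0.2346 0.0956] 0.09972225436631971
mask (array([0.5957, 0.2371, 0.086 ]), np.float64(0.053))
blue (array([0.5979, 0.2379, 0.0927]), np.float64(0.043))
[0.59753082 0.23462728 0.1370808 ] [ 3.14012911e+00 -2.55032046e-04  1.66637792e+00] 0.14838369266753942 [-0.95284043 -0.23753006 -1.36489335]
```

View pics/l2.png

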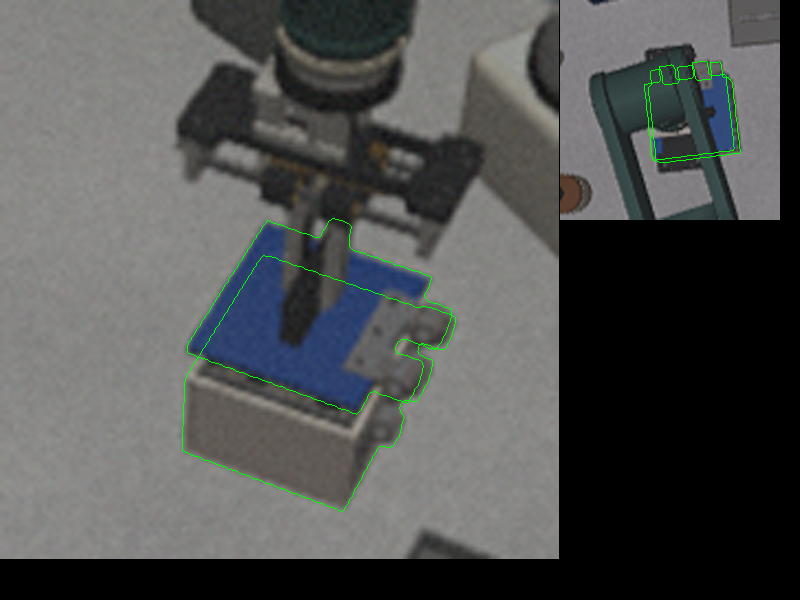

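Converted, -12 mm is -0.015, -8 mm is -0.01.

{"op": "apply_moves", "data": {
  "plan": [1,0,0,-0.005,0,1,0,0,-0.01,0,1,0,0,-0.015,0,1,0,0,-0.015,0]
}}

```text
t: 14.62
position: [0.5967, 0.2346, 0.1235]
ee_rot: [-3.14, -0.0, 1.667]
contact_force: [-0.7, 0.3, -2.1]
width: 0.149
gripper_force: 55.0
```

{"op": "apply_moves", "data": {
  "plan": [1,0,0,-0.0025,0,1,0,0,-0.005,0,1,0,0,-0.0075,0,1,0,0,-0.0075,0]
}}

```text
t: 15.12
position: [0.5972, 0.2347, 0.1184]
ee_rot: [3.141, -0.0, 1.667]
contact_force: [0.4, 0.1, -3.0]
width: 0.145
gripper_force: 55.0
```

{"op": "apply_moves", "data": {
  "plan": [1,0,0,-0.0013,0,1,0,0,-0.0025,0,1,0,0,-0.0038,0,1,0,0,-0.0038,0]
}}

```text
t: 15.62
position: [0.5972, 0.2347, 0.1159]
ee_rot: [3.141, -0.0, 1.666]
contact_force: [-2.3, 0.5, 3.6]
width: 0.142
gripper_force: 55.0
```

Converted, -4 mm is -0.005, -3 mm is -0.0038.

{"op": "apply_moves", "data": {
  "plan": [1,0,0,-0.0013,0,1,0,0,-0.0025,0,1,0,0,-0.0038,0,1,0,0,-0.005,0,1,0,0,-0.005,0,1,0,0,-0.005,0]
}}

```text
t: 16.38
position: [0.5972, 0.2347, 0.1125]
ee_rot: [3.141, -0.0, 1.667]
contact_force: [-2.9, -0.2, 7.3]
width: 0.144
gripper_force: 55.0
```

Converted, -1.5 mm is -0.0019, -1 mm is -0.0013.

{"op": "apply_moves", "data": {
  "plan": [1,0,0,-0.0013,0,1,0,0,-0.0019,0,1,0,0,-0.0019,0,1,0,0,-0.0019,0]
}}

```text
t: 16.88
position: [0.5973, 0.2347, 0.1123]
ee_rot: [3.14, -0.0, 1.667]
contact_force: [-4.7, 0.7, 10.2]
width: 0.146
gripper_force: 55.0
```

Converted, -3 mm is -0.0038, -2 mm is -0.0025.

{"op": "apply_moves", "data": {
  "plan": [1,-0.0006,0,-0.0013,0,1,-0.0013,0,-0.0025,0,1,-0.0013,0,-0.0038,0,1,-0.0013,0,-0.0038,0,1,-0.0013,0,-0.0038,0]
}}

```text
t: 17.5
position: [0.5972, 0.2347, 0.1122]
ee_rot: [3.136, -0.001, 1.666]
contact_force: [-4.4, -0.6, 18.9]
width: 0.142
gripper_force: 55.1
```

```bash
python3 m2.py
python3 - <<'E'
from bench import env
s=env.get_state();print(s["position"],s["contact_force"],s["ft_torque"],s["ee_rot"])
E
sed -i 's/p0=np.array(\[P\[0\],P\[1\],s\["ee_rot"\]\[2\]-np.pi\/2\])/p0=np.array([P[0]-.001,P[1]+.0025,.0925])/;s/\[.5969,.2345,.096\]/[.5962,.237,.0925]/' m1.py; python3 m1.py l3.png|head -1
```

```text
tcp [0.5972 0.2347 0.0956] 0.0752437070967584
mask (array([0.5958, 0.2362, 0.1069]), np.float64(0.085))
blue (array([0.5978, 0.2379, 0.0915]), np.float64(0.041))
[0.59721219 0.23469435 0.11224014] [-4.42049407 -0.50367258 18.37600378] [-0.25476568  1.61226533  0.03196206] [ 3.13656447e+00 -6.77946435e-04  1.66635285e+00]
[0.59721219 0.23469435 0.11224014] [ 3.13656447e+00 -6.77946435e-04  1.66635285e+00] 0.14291175704408593 [-4.42049407 -0.50367258 18.37600378]
```

View pics/l3.png

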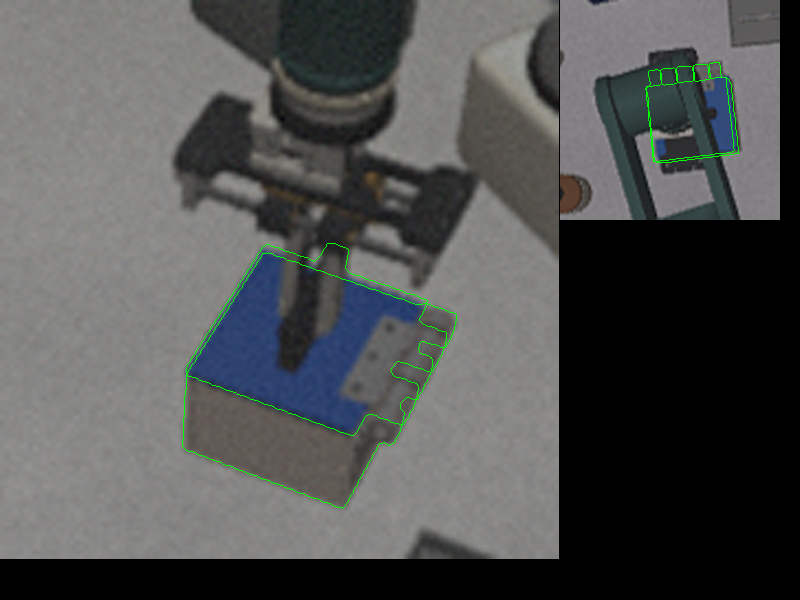

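The lid sits flush on the wall (outlines coincide, TCP at 112.2 mm against 112 mm expected), the knuckles interleave, and it is pressed with about 20 N. Handing in.

```bash
python3 -c "
from bench import env
print(env.finish_job())"
```

```text
the job is handed in; nothing more can be done
None
```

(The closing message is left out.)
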